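# Drop the ratchet hold-down onto the end cap

### The job

The hold-down arm of the small clamp is kept up by its ratchet. With a fingertip, press the thumb pad of the pawl down until the pawl snaps clear of the teeth and stays clear; only then push the arm down by its cross bar, past the teeth, until its round rubber presser sits fully down on the end cap in the nest. Only press and push, do not lift anything: the end cap stays in its nest and the loose end cap and bearing beside the clamp stay where they are.

Things in the scene. Friction and masses are not known exactly. Their poses are not given: they have to be found in the camera images.
- clamp_base: grey base plate of the ratchet clamp, fixed to the table, 80 x 220 x 10 mm (x, y, z), its underside on the table. The origin is on the table; the plate reaches from y = -120 to y = +100 mm in this frame. z up; the arm swings in this frame's y-z plane (x = 0): the pawl with its thumb pad is at the -y end, the nest with the end cap at the +y end (centre at y = +60 mm), the hinges between two grey cheeks (70 mm high, 40 mm apart over their outsides).
- hinge_axis (a point): the axis of the arm's hinge, midway between the cheeks, 56 mm above the table; the axis runs along the base's x
- hold_arm (a joint): angle of the hold-down arm, rad: 0 = raised to the upper stop (arm slopes 0.90 rad above level towards the base's +y), growing as it goes down; slope above level = 0.90 - value. Starts 0.08 to 0.40. Presser on the end cap at about 0.90 (arm level). The hinge is stiff: the arm stays where it is left and takes about 3 to 7 N at the bar to push down. With the pawl in the teeth (pitch 0.22 rad) it goes down by less than one tooth and is then blocked (at 0.47 or less).
- cross_bar (a point): centre of the black cross bar at the arm's end: a round bar 20 mm thick, 84 mm long along the base's x, 145 mm from the hinge axis. It moves on an arc of 145 mm radius about hinge_axis; 56 mm above the table when the presser sits on the end cap.
- pawl (a joint): angle of the pawl, rad: 0 to about 0.17 = nose in the ratchet teeth, growing as its thumb pad is pressed down, to 0.38 = fully clear against its stop. An over-centre spring flips it: below about 0.22 it springs back into the teeth, above it goes on to 0.38 and stays there. About 2 to 5 N at the pad.
- pawl_pad (a point): centre of the upper face of the pawl's ribbed thumb pad, a dark steel plate 28 x 26 mm (base x, y), 6 mm thick, 38 to 50 mm above the table at the start (the lower, the higher the tooth its nose rests on), at about y = -106 to -111 mm of the base. Pressed all the way it ends 24 mm above the table at y = -112 mm of the base. The pawl's hinge axis is parallel to base x, 65 mm further to +y and 20 mm above the table.
- end_cap_1: the round light-metal end cap in the nest, 60 mm diameter, 20 mm high, standing loose on the base plate between four locating pins (8 mm high); origin at the centre of its underside
- end_cap_2: a second, equal end cap, loose on the table beside the clamp, on the robot's side; to be left alone; origin at the centre of its underside
- bearing_1: a small ball bearing, 22 mm diameter, 7 mm high, loose on the table beside the clamp, on the robot's side; to be left alone; origin at the centre of its underside

How it is judged (in metres and radians):
On the way, in this order (a step that is already met when the one before it is completed fails the run):
1. the pawl is pressed clear of the teeth while the arm is still up (value of joint pawl above 0.32 rad and value of joint hold_arm below 0.6 rad), for 0.2 s.
2. the arm is pushed down until its presser sits on the end cap (value of joint hold_arm above 0.865 rad), for 0.2 s.
At the end, for the whole second after the job is handed in: The arm is down with its presser on the end cap (arm joint above 0.865 rad, i.e. within about 3 mm) and at rest, the pawl still clear of the teeth (pawl joint above 0.32 rad), the end cap flat (within 0.06 rad) in its nest (value of joint hold_arm above 0.865 rad and velocity of joint hold_arm below 0.03 rad/s and value of joint pawl above 0.32 rad and horizontal distance between end_cap_1 and hinge_axis between 0.073 and 0.087 m and angle between end_cap_1's own z axis and vertical below 0.06 rad and linear speed of end_cap_1 below 0.02 m/s); the robot touches nothing.
It fails at once if the arm is forced down over the teeth with the pawl still engaged (value of joint hold_arm above 0.6 rad and value of joint pawl below 0.2 rad).
It fails at once if the arm is lifted to its upper stop (value of joint hold_arm below 0.02 rad).
It fails at once if the end cap in the nest is lifted or shoved out (more than 10 mm) (distance of end_cap_1 from where it was at the start of the episode above 0.01 m).
It fails at once if the loose end cap is moved more than 15 mm (distance of end_cap_2 from where it was at the start of the episode above 0.015 m).
It fails at once if the bearing is moved more than 15 mm (distance of bearing_1 from where it was at the start of the episode above 0.015 m).
It also fails if it takes over 48 s, if anything falls off the work surface, if the arm or the gripper's body presses on something with over 40 N, if the wrist force passes 120 N, or if a joint passes its speed limit or range.

### The arm

A 6-joint arm with a two-finger parallel gripper is mounted at the origin on a cart in front of the work surface, level with it; the furniture and walls round the work are solid. World frame = base frame: x ahead of the robot, y to its left, z up, the work surface at z = 0. Lengths are in m, angles in degrees, forces in N, time in s.
With the tool pointing down it reaches from about 0.3 to 0.75 m from the base axis. Payload 8.5 kg.
Tool frame: the origin (TCP) lies at the very end of the fingers, on their centre line; the grasp point (between the pads) lies env.pinch_z behind it (env.pinch_z is the distance from the TCP to the grasp point, in m); z points along the fingers, y is the line along which they close (so a half turn about z gives the same grasp; the last joint's range is limited). The gripper opens to 85 mm and grips with 20 to 120 N. Pads are 22 mm wide; open, the fingers measure 114 mm over their backs; the gripper's body (76 mm by 85 mm) begins 54 mm behind the grasp point. The pads swing forward as they close: fully open they stand 13 mm farther back than shut.
Start: joints at [60.659, 21.807, 74.336, -0, 83.858, -12.336], TCP at [0.161, 0.526, 0.231] pointing down, gripper open.
Joint ranges: [-178.18, 178.18], [-50.72, 133.34], [12.68, 142.11], [-81.47, 261.47], [9.98, 163.14], [-165.26, 165.26]. Speed limits (degrees/s): [136.94, 136.94, 180, 180, 180, 180].

### API

Orientations are given as a 3x3 rotation matrix whose columns are the frame's x, y, z axes.
In Python, from rig import telemetry, get_image, env gives the robot as it stands. The module is installed in compiled form; this text tells all that it offers.
- The arm moves only by the tool apply_moves, never from a script. Its argument "series" is a list of rows, each a list of 7 numbers: the shift along the tool's x, y, z in mm, then the turn, a rotation vector about the tool's x, y, z in degrees, then the opening, from 0 (shut) to 1 (fully open). A call has 1 to 12 rows; each row shifts and turns the commanded pose from where the row before left it, along the tool's axes as they then stand; what a row does not reach is not made up. A row lasts 1/8 s, in which the tool goes at most 62.5 mm and 10.7 degrees, less where a joint would pass 70% of its speed; a pose out of reach is approached as far as the arm can. A call with a gripper value outside its range is refused whole. The fingers move at their own pace and stop on an object; "grip_force" is the grip in N (left out, the last holds). Time passes only in rows, so rows that do not move let the fingers close. It gives the time, the measured TCP pose, the force, the opening and the grip force at its end, in the units of the state.
- telemetry.observe(): the state, without advancing time (a new reading comes with each control period).
- get_image(name): name is "scene" or "side" or "wrist"; returns a dict with "frame" (420x560x3 uint8, red, green, blue), "z_map" (420x560 float32, m along the optical axis (not along the pixel's ray), 0 where there is no reading), "vertical_fov" (degrees; the focal length in pixels is half the picture's height over the tangent of half this angle, whatever the lens; pixels are square), "cx", "cy" (the principal point, pixels), "eye" and "attitude" of the camera in the world; the wrist camera has in their place "mount" (4x4, takes a point from camera to tool coordinates, whose origin is the TCP and whose axes are the flange's). Camera axes: x right, y up, looking along -z (the intrinsics and any distortion apply to the point x, -y, -z); pixel columns grow to the right and rows downward; lengths in m; the calibration is good to about 2 mm. A picture is of the moment at which its call begins: read the wrist's pose just before it.
- env.close_job(): hands the job in; it is judged then, once.
The state is a dict: "time_s": time; "q": joint angles; "qvel": joint speeds; "joint_efforts": joint torques, N m; "position": TCP position; "tool_rot": TCP orientation; "ft_force": force on the tool from outside, world axes, zero at the start; "wrist_torque": the same for the moment, N m; "grip_width": finger opening in m; "gripper_force": force on a finger pad.
Only numpy, scipy, OpenCV 4.12 (cv2) and the standard library are available. Lean on these libraries where they do the work, as an engineer would, in place of code of your own. Each camera call takes 0.05 s, during which the arm holds its last target. There are 200 camera calls.

## Working session

There is one attempt and no reset: what is moved stays moved. The work goes in short steps, Python scripts to look and compute and a tool call to move; the robot and the scene stay as the last step left them, time stands still between calls to the robot, and variables do not carry over. Pictures are saved under pics/ and viewed, at most 10 in all, crops included, and the job is handed in when it is done.

Besides the shell and the picture viewer there is one more tool, called in YAML: its name, and indented under it one key for each argument. apply_moves: Moves the arm, as the interface text tells. Its arguments: {"type":"object","properties":{"series":{"type":"array"},"grip_force":{"type":"number"}},"required":["series"]}

```bash
mkdir -p pics
cat > h.py <<'E'
import numpy as np, cv2
from rig import telemetry, get_image, env
def cam(n):
    s=telemetry.observe(); d=get_image(n)
    if n=='wrist':
        T=np.eye(4);T[:3,:3]=s['tool_rot'];T[:3,3]=s['position'];M=T@np.array(d['mount']);R,e=M[:3,:3],M[:3,3]
    else: R,e=np.array(d['attitude']),np.array(d['eye'])
    return d,R,e
def pts(d,R,e):
    z=d['z_map'];h,w=z.shape;f=h/2/np.tan(np.radians(d['vertical_fov'])/2)
    v,u=np.mgrid[:h,:w]
    P=np.stack([(u-d['cx'])/f*z,-(v-d['cy'])/f*z,-z],-1)@R.T+e
    P[z==0]=np.nan
    return P
E
python3 - <<'E'
from h import *
for n in('scene','side','wrist'):
    d,R,e=cam(n); cv2.imwrite(f'pics/{n}0.png',d['frame'][...,::-1]); np.save(f'{n}0.npy',pts(d,R,e)); print(n,d['vertical_fov'],e,[k for k in d])
print(env.pinch_z,telemetry.observe())
a=[cv2.imread(f'pics/{n}0.png') for n in('scene','side')]
E
```

```text
scene 42.890991897700744 [ 0.25646185 -0.37504723  0.71609886] ['frame', 'z_map', 'vertical_fov', 'cx', 'cy', 'eye', 'attitude']
side 45.52507416915452 [ 0.43893454 -0.61498599  0.43655498] ['frame', 'z_map', 'vertical_fov', 'cx', 'cy', 'eye', 'attitude']
wrist 68.4286959508274 [0.08363685 0.54746378 0.37365008] ['frame', 'z_map', 'vertical_fov', 'cx', 'cy', 'mount']
0.0187 {'time_s': 0.15, 'q': array([ 6.06590013e+01,  2.18349166e+01,  7.43707202e+01,  1.44017935e-03,
        8.38579501e+01, -1.23363968e+01]), 'qvel': array([ 0.00816576, -0.2236943 , -0.16364382, -0.09411361, -0.07692975,
       -0.04047874]), 'joint_efforts': array([ 2.89786534e-03, -4.48622668e+01, -2.31343102e+01, -9.89965247e-05,
        3.83170714e-03, -6.73151455e-07]), 'position': array([0.16074502, 0.52577054, 0.23085131]), 'tool_rot': array([[-9.56280406e-01,  2.92450791e-01, -5.65595124e-04],
       [ 2.92451221e-01,  9.56279965e-01, -9.55188357e-04],
       [ 2.61521694e-04, -1.07883689e-03, -9.99999384e-01]]), 'ft_force': array([ 0.37131277, -0.0237763 , -0.5854448 ]), 'wrist_torque': array([ 0.0083218 , -0.03133402,  0.0214648 ]), 'gripper_force': 0.0, 'grip_width': 0.08542859556673274}
```

View pics/scene0.png

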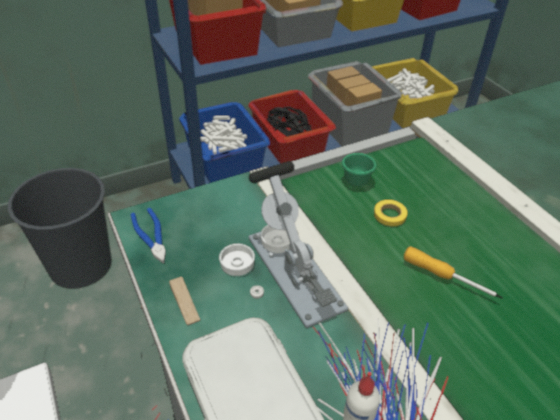

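View pics/side0.png

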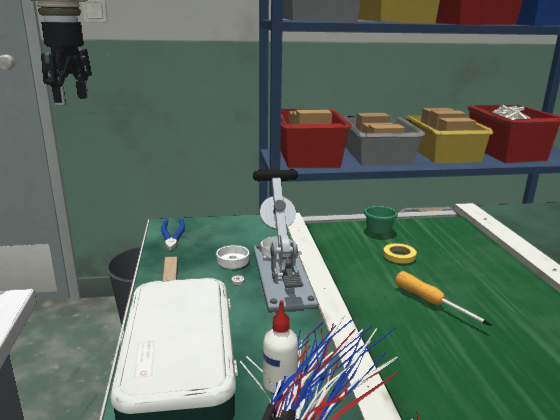

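The scene view shows the clamp base at about (250–347, 230–322). The bar is at (272,172), the pad near (320,297), the loose cap at (237,260) and the bearing at (257,291). Next I'll measure from depth.

Run:
```python
from h import *
for n,box in(('scene',(150,330,230,360)),('side',(160,320,240,330))):
    P=np.load(n+'0.npy');I=cv2.imread(f'pics/{n}0.png')
    v0,v1,u0,u1=box;Q=P[v0:v1,u0:u1].reshape(-1,3);C=I[v0:v1,u0:u1].reshape(-1,3).astype(int)
    hsv=cv2.cvtColor(I,cv2.COLOR_BGR2HSV)[v0:v1,u0:u1].reshape(-1,3)
    zc=np.nanmedian(Q[:,2]);print(n,'table z hist',np.histogram(Q[:,2],bins=np.arange(-.01,.22,.005))[0])
    m=(Q[:,2]>.006)&(Q[:,2]<.015)&(hsv[:,1]<90)&(Q[:,1]<.8)
    M=np.zeros(I.shape[:2],np.uint8);M[v0:v1,u0:u1]=m.reshape(v1-v0,-1)*255
    M=cv2.morphologyEx(M,cv2.MORPH_OPEN,np.ones((2,2),np.uint8))
    mm=M[v0:v1,u0:u1].ravel()>0
    r=cv2.minAreaRect((Q[mm][:,:2]*1000).astype(np.float32));print('base rect',r,cv2.boxPoints(r))
    b=(C.max(1)<55)&(Q[:,2]>.1)&(Q[:,1]<.9)
    q=Q[b];c=np.median(q,0);k=np.linalg.norm(q-c,axis=1)<.06;q=q[k]
    print('bar',q.mean(0),q.min(0),q.max(0),np.linalg.svd(q-q.mean(0))[2][0],k.sum())
    cv2.imwrite(f'pics/{n}c.png',cv2.resize(np.hstack([I[v0:v1,u0:u1],cv2.cvtColor(M[v0:v1,u0:u1],cv2.COLOR_GRAY2BGR)]),None,fx=3,fy=3,interpolation=cv2.INTER_CUBIC))
```

```text
scene table z hist [1148 8146 3886 1620 1573  460  296  228  157   87  211  351  173  410
  121  129   78  126  176  154  140  141  155  135  114   92   74   49
   45   53   44   47   98  133  246   83    0    0    0    0    0    0
    0    0    0]
base rect ((552.3142700195312, 135.53756713867188), (105.3107681274414, 216.73568725585938), 28.94146728515625) [[453.79385  204.89107 ]
 [558.6757    15.222517]
 [650.8347    66.18407 ]
 [545.9528   255.85262 ]]
bar [0.56093727 0.23708579 0.15921135] [0.52389253 0.23317466 0.15186503] [0.59992004 0.24655306 0.16651567] [-0.9999554   0.00738572 -0.00588688] 257
side table z hist [  81 2743 2442  754 1149  191  151  153   85   33   86  254   64  104
   96   87   48   93  134  132  130  156  186  125  116   94   54   33
   34   37   33   62  110  132  151   47    0    0    0    0    0    0
    0    0    0]
base rect ((529.5181884765625, 61.58909606933594), (356.5459289550781, 114.89788055419922), 72.28404235839844) [[ 420.5455    -90.74796 ]
 [ 529.99457  -125.711205]
 [ 638.49084   213.92615 ]
 [ 529.0418    248.8894  ]]
bar [0.56262535 0.23936076 0.15862415] [0.52308245 0.23323994 0.14590927] [0.60407153 0.25156012 0.16676167] [-0.99999208  0.0025064   0.00309031] 435
```

View pics/scenec.png

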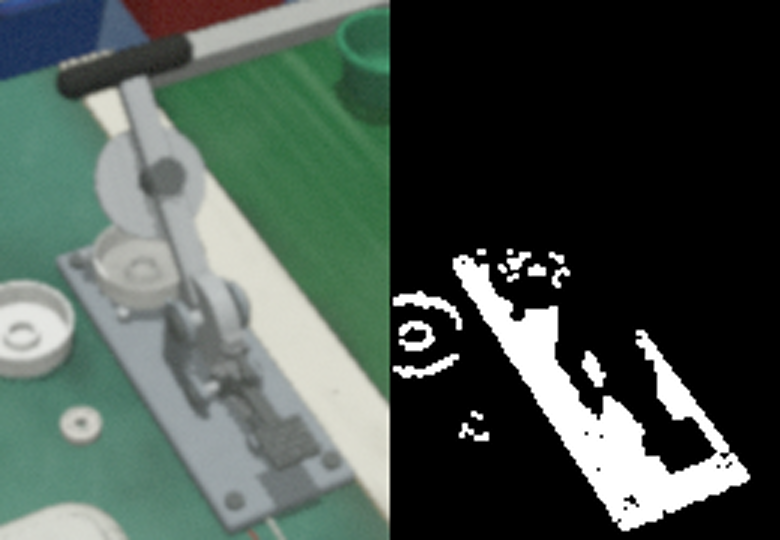

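The crop shows the plate's left and bottom edges clearly, and the ribbed pad at crop (290,440). The bar lies along about world x. Now I'll work out the frame, bar and pad.

Run:
```python
from h import *
P=np.load('scene0.npy');I=cv2.imread('pics/scene0.png')
sat=cv2.cvtColor(I,cv2.COLOR_BGR2HSV)[...,1]
M=((P[...,2]>.006)&(P[...,2]<.015)&(sat<90)).astype(np.uint8);M[:,:245]=0;M[:225]=0;M[330:]=0;M[:,352:]=0
M=cv2.morphologyEx(M,cv2.MORPH_OPEN,np.ones((2,2),np.uint8))
n,L,S,_=cv2.connectedComponentsWithStats(M);k=1+S[1:,4].argmax()
q=P[L==k];r=cv2.minAreaRect((q[:,:2]*1000).astype(np.float32));print(r);print(cv2.boxPoints(r),np.median(q[:,2]))
for n,b in(('scene',(275,315,300,345)),('side',(265,305,262,305))):
    P=np.load(n+'0.npy')[b[0]:b[1],b[2]:b[3]].reshape(-1,3)
    m=(P[:,2]>.03)&(P[:,2]<.06)&(P[:,1]<.02);q=P[m];print(n,m.sum(),q.mean(0),np.percentile(q,[3,50,97],axis=0))
for n in('scene','side'):
    P=np.load(n+'0.npy')[150:330,230:360].reshape(-1,3)
    m=(P[:,2]>.075)&(P[:,2]<.14);print(n,'arm',np.nanmedian(P[m],0))
W=np.load('scene0.npy');I=None
for uv in((237,260),(257,291)):print(W[uv[1],uv[0]])
for n in('scene','side'):
    Q=np.load(n+'0.npy').reshape(-1,3)
    for y in(0,.06,.12,.18,.24,.3):
        m=(abs(Q[:,1]-y)<.01)&(Q[:,0]>.5)&(Q[:,0]<.75);b=Q[m];print(n,y,[round(float(np.nanmax(b[(b[:,0]>a)&(b[:,0]<a+.025),2],initial=-1)),3) for a in np.arange(.5,.75,.025)])
```

```text
((568.4044189453125, 145.93728637695312), (81.4005126953125, 218.55242919921875), 3.209138870239258)
[[521.65063  252.76372 ]
 [533.8854    34.554005]
 [615.1582    39.110855]
 [602.92346  257.32056 ]] nan<stdin>:10: RuntimeWarning: Mean of empty slice.
  ret = um.true_divide(
Traceback (most recent call last):
IndexError: index -1 is out of bounds for axis 0 with size 0
```

Run:
```python
from h import *
for n,b in(('scene',(275,315,300,345)),('side',(255,305,262,305))):
    P=np.load(n+'0.npy')[b[0]:b[1],b[2]:b[3]].reshape(-1,3)
    m=(P[:,2]>.032)&(P[:,2]<.06)&(P[:,1]<.067)&(P[:,1]>.02);q=P[m];print(n,m.sum(),q.mean(0));print(np.percentile(q,[3,50,97],axis=0))
W=np.load('scene0.npy')
for uv in((237,260),(257,291)):print(W[uv[1],uv[0]])
for n in('scene',):
    Q=np.load(n+'0.npy').reshape(-1,3)
    for y in(0,.06,.12,.18,.24,.3):
        m=(abs(Q[:,1]-y)<.01)&(Q[:,0]>.45)&(Q[:,0]<.75);b=Q[m];print(y,[round(float(np.nanmax(b[(b[:,0]>a)&(b[:,0]<a+.025),2],initial=-1)),3) for a in np.arange(.45,.75,.025)])
```

```text
scene 267 [0.56508787 0.05053885 0.04683408]
[[0.55271206 0.03918565 0.043255  ]
 [0.56502859 0.05042626 0.04693855]
 [0.57873553 0.06385078 0.04981526]]
side 204 [0.56445777 0.04968263 0.04673398]
[[0.55180373 0.03970754 0.04236889]
 [0.56413992 0.04841394 0.04722118]
 [0.57787868 0.0636369  0.04901224]]
[0.48500962 0.21734383 0.00219046]
[ 4.88727329e-01  1.41097405e-01 -2.27842931e-04]
0 [0.059, 0.003, 0.003, 0.017, 0.003, 0.003, 0.003, 0.01, 0.001, -0.001, -0.001, -0.001]
0.06 [0.055, 0.003, 0.003, 0.016, 0.051, 0.05, 0.013, 0.002, 0.0, -0.001, -0.0, -0.001]
0.12 [0.003, 0.009, 0.009, 0.066, 0.082, 0.065, 0.013, 0.003, -0.0, -0.001, -0.001, -0.001]
0.18 [0.022, 0.023, 0.021, 0.083, 0.121, 0.083, 0.002, 0.003, 0.0, -0.0, -0.001, -0.001]
0.24 [0.022, 0.022, 0.161, 0.167, 0.168, 0.167, 0.167, 0.004, 0.0, -0.0, -0.0, -0.0]
0.3 [0.004, 0.004, 0.004, 0.002, 0.002, -0.002, -1.0, 0.0, -0.0, -0.0, -0.001, -0.001]
```

```bash
cat >> h.py <<'E'
def go(*ts):
    s=telemetry.observe();R=s['tool_rot'];p=np.array(s['position'])
    for t in ts:
        print(t,np.round(R.T@(np.array(t)-p)*1000,1)); p=np.array(t)
E
python3 - <<'E'
from h import *
Q=np.concatenate([np.load(n+'0.npy').reshape(-1,3) for n in('scene','side')])
g=lambda x0,x1,y0,y1:print(x0,y0,np.nanpercentile(Q[(Q[:,0]>x0)&(Q[:,0]<x1)&(Q[:,1]>y0)&(Q[:,1]<y1),2],[50,99,100]).round(3))
for y in np.arange(-.15,.04,.03):g(.5,.65,y,y+.03)
for y in(.29,.32,.35,.38):g(.45,.68,y,y+.03)
go((.563,.045,.231),(.563,.045,.065))
s=telemetry.observe();R=s['tool_rot']
for v in((1,0,0),(0,1,0),(0,0,1)):print(v,(R.T@np.array(v)).round(3))
E
```

```text
0.5 -0.15 [0.022 0.11  0.121]
0.5 -0.12 [0.009 0.102 0.122]
0.5 -0.09 [0.002 0.019 0.022]
0.5 -0.06 [0.001 0.017 0.019]
0.5 -0.03 [0.    0.014 0.018]
0.5 0.0 [0.    0.012 0.016]
0.5 0.03 [0.002 0.049 0.051]
0.45 0.29 [-0.     0.002  0.004]
0.45 0.32 [-0.     0.002  0.004]
0.45 0.35 [-0.     0.003  0.004]
0.45 0.38 [-0.     0.003  0.005]
(0.563, 0.045, 0.231) [-5.253e+02 -3.421e+02  1.000e-01]
(0.563, 0.045, 0.065) [ -0.    0.2 166. ]
(1, 0, 0) [-0.956  0.292 -0.001]
(0, 1, 0) [ 0.292  0.956 -0.001]
(0, 0, 1) [ 0.    -0.001 -1.   ]
```

apply_moves:
  series:
    - [-44,-28.5,0,0,0,0,0]
    - [-44,-28.5,0,0,0,0,0]
    - [-44,-28.5,0,0,0,0,0]
    - [-44,-28.5,0,0,0,0,0]
    - [-44,-28.5,0,0,0,0,0]
    - [-44,-28.5,0,0,0,0,0]
    - [-44,-28.5,0,0,0,0,0]
    - [-44,-28.5,0,0,0,0,0]
    - [-44,-28.5,0,0,0,0,0]
    - [-44,-28.5,0,0,0,0,0]
    - [-44,-28.5,0,0,0,0,0]
    - [-41,-28.5,0,0,0,0,0]

```text
time_s: 1.65
position: [0.5638, 0.0438, 0.2311]
tool_rot: [[-0.956, 0.293, -0.0], [0.293, 0.956, 0.0], [0.0, -0.0, -1.0]]
ft_force: [0.1, 0.5, 0.4]
grip_width: -0.0001
gripper_force: 0.0
```

Run:
```python
from h import *
d,R,e=cam('wrist');cv2.imwrite('pics/w1.png',d['frame'][...,::-1]);P=pts(d,R,e)
q=P.reshape(-1,3);m=(q[:,2]>.036)&(q[:,2]<.056)&(q[:,1]<.066)&(q[:,1]>.02)&(abs(q[:,0]-.565)<.03);q=q[m];print(m.sum());print(np.percentile(q,[3,50,97],axis=0))
go((.565,.046,.065));print(telemetry.observe()['position'])
```

```text
615
[[0.5509826  0.03940752 0.04491787]
 [0.56351592 0.05191721 0.04736497]
 [0.57714046 0.06419411 0.04921656]]
(0.565, 0.046, 0.065) [  3.8   6.2 165.4]
[0.56670678 0.03928968 0.23038652]
```

View pics/w1.png

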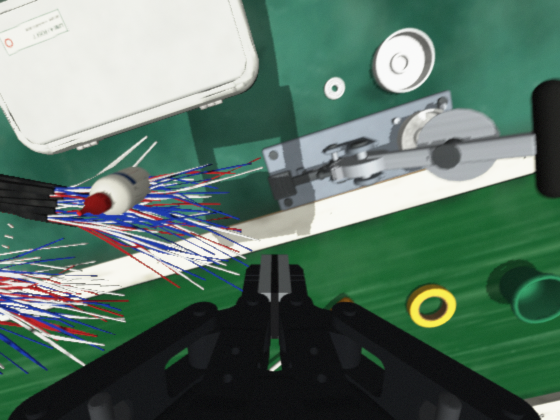

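The wrist view shows the pad at about (312,175) on the plate and the shut fingertips at (275,260). The pad position agrees across all three views, so I'll descend.

apply_moves:
  series:
    - [4,7,30,0,0,0,0]
    - [0,0,40,0,0,0,0]
    - [0,0,40,0,0,0,0]
    - [0,0,30,0,0,0,0]
    - [0,0,20,0,0,0,0]
    - [0,0,0,0,0,0,0]
    - [0,0,0,0,0,0,0]

```text
time_s: 2.58
position: [0.5615, 0.0532, 0.0721]
tool_rot: [[-0.956, 0.292, 0.001], [0.292, 0.956, -0.0], [-0.001, 0.0, -1.0]]
ft_force: [0.6, -0.3, -0.1]
grip_width: 0.0002
gripper_force: 0.0
```

apply_moves:
  series:
    - [-3.7,-5.2,0,0,0,0,0]
    - [0,0,15,0,0,0,0]
    - [0,0,6,0,0,0,0]
    - [0,0,4,0,0,0,0]
    - [0,0,3,0,0,0,0]
    - [0,0,0,0,0,0,0]

```text
time_s: 3.32
position: [0.5632, 0.0472, 0.0433]
tool_rot: [[-0.956, 0.292, 0.0], [0.292, 0.956, 0.0], [-0.0, 0.0, -1.0]]
ft_force: [-0.0, -1.2, 0.3]
grip_width: 0.0
gripper_force: 0.3
```

apply_moves:
  series:
    - [0,0,3,0,0,0,0]
    - [0,0,3,0,0,0,0]
    - [0,0,3,0,0,0,0]
    - [0,0,3,0,0,0,0]
    - [0,0,0,0,0,0,0]

```text
time_s: 3.95
position: [0.563, 0.0472, 0.031]
tool_rot: [[-0.956, 0.292, -0.001], [0.292, 0.956, 0.0], [0.001, -0.0, -1.0]]
ft_force: [-0.4, -0.5, -0.0]
grip_width: 0.0
gripper_force: 0.0
```

apply_moves:
  series:
    - [0,0,3,0,0,0,0]
    - [0,0,2,0,0,0,0]
    - [0,0,1.5,0,0,0,0]
    - [0,0,0,0,0,0,0]
    - [0,0,0,0,0,0,0]

```text
time_s: 4.58
position: [0.5633, 0.0473, 0.0257]
tool_rot: [[-0.956, 0.292, 0.001], [0.292, 0.956, 0.0], [-0.001, 0.0, -1.0]]
ft_force: [-2.9, 1.4, 9.5]
grip_width: -0.0003
gripper_force: 4.0
```

apply_moves:
  series:
    - [0,0,-20,0,0,0,0]
    - [0,0,-45,0,0,0,0]
    - [0,0,-50,0,0,0,0]
    - [0,0,-50,0,0,0,0]
    - [0,0,-30,0,0,0,0]
    - [0,0,0,0,0,0,0]

```text
time_s: 5.32
position: [0.5638, 0.0471, 0.2219]
tool_rot: [[-0.956, 0.292, 0.005], [0.292, 0.956, -0.001], [-0.005, 0.001, -1.0]]
ft_force: [0.3, 0.3, -0.6]
grip_width: 0.0002
gripper_force: 0.0
```

Run:
```python
from h import *
for n in('side','scene'):
    d,R,e=cam(n);P=pts(d,R,e).reshape(-1,3)
    C=d['frame'].reshape(-1,3).astype(int)
    for y in(.035,.04,.045,.05,.055,.06):
        b=P[(abs(P[:,1]-y)<.003)&(abs(P[:,0]-.564)<.008)&(P[:,2]<.09)];print(n,y,np.nanmedian(b[:,2]).round(4),len(b))
    b=P[(C.max(1)<55)&(P[:,2]>.1)&(P[:,2]<.18)&(abs(P[:,1]-.24)<.03)&(abs(P[:,0]-.562)<.06)];print('bar',b.mean(0),b.min(0),b.max(0))
go((.562,.244,.22),(.562,.244,.175))
```

```text
side 0.035 0.0156 45
side 0.04 0.0085 117
side 0.045 0.0201 57
side 0.05 0.0252 37
side 0.055 0.0269 35
side 0.06 0.0279 10
bar [0.55847635 0.23915302 0.15811655] [0.5231683  0.23177533 0.14638076] [0.60359271 0.25061527 0.16645469]
scene 0.035 0.0162 58
scene 0.04 0.0099 88
scene 0.045 0.0233 36
scene 0.05 0.0252 37
scene 0.055 0.0268 37
scene 0.06 0.0268 24
bar [0.561438   0.23696532 0.15929595] [0.5239824  0.23217132 0.15101493] [0.59889915 0.24888608 0.16636834]
(0.562, 0.244, 0.22) [ 58.3 188.   -1. ]
(0.562, 0.244, 0.175) [-0.1  0.  45. ]
```

The pad stays down at about 25 mm, so the pawl is clear. Next is the bar.

apply_moves:
  series:
    - [14.5,47,0,0,0,0,0]
    - [14.5,47,0,0,0,0,0]
    - [14.5,47,0,0,0,0,0]
    - [14.5,47,0,0,0,0,0]
    - [0,0,0,0,0,0,0]
    - [0,0,25,0,0,0,0]
    - [0,0,16,0,0,0,0]
    - [0,0,0,0,0,0,0]
    - [0,0,0,0,0,0,0]

```text
time_s: 6.55
position: [0.5629, 0.2435, 0.179]
tool_rot: [[-0.956, 0.293, 0.0], [0.293, 0.956, -0.0], [-0.0, 0.0, -1.0]]
ft_force: [0.5, 0.4, -0.0]
grip_width: -0.0
gripper_force: 0.0
```

apply_moves:
  series:
    - [0,0,8,0,0,0,0]
    - [0,0,5,0,0,0,0]
    - [1.4,4.5,6,0,0,0,0]
    - [1.4,4.5,6,0,0,0,0]
    - [1.4,4.5,6,0,0,0,0]
    - [0.8,2.6,4.8,0,0,0,0]
    - [0.8,2.6,4.8,0,0,0,0]

```text
time_s: 7.42
position: [0.5627, 0.2649, 0.139]
tool_rot: [[-0.956, 0.292, 0.002], [0.292, 0.956, 0.002], [-0.001, 0.003, -1.0]]
ft_force: [-0.4, 4.3, 5.5]
grip_width: 0.0002
gripper_force: 3.0
```

```bash
cat > b.py <<'E'
from h import *
d,R,e=cam('side');P=pts(d,R,e).reshape(-1,3);C=d['frame'].reshape(-1,3).astype(int)
for x0,x1 in((.52,.545),(.58,.605)):
    b=P[(C.max(1)<55)&(P[:,2]>.04)&(P[:,2]<.18)&(abs(P[:,1]-.26)<.04)&(P[:,0]>x0)&(P[:,0]<x1)];print('bar',np.percentile(b,[3,50,97],axis=0),len(b))
b=P[(abs(P[:,1]-.053)<.005)&(abs(P[:,0]-.564)<.008)&(P[:,2]<.09)];print('pad',np.nanmedian(b[:,2]))
s=telemetry.observe();print(s['position'],s['ft_force'])
cv2.imwrite('pics/s_b.png',cv2.resize(d['frame'][100:320,180:400,::-1],None,fx=2.5,fy=2.5))
E
python3 b.py
```

```text
bar [[0.52339945 0.25443301 0.12327631]
 [0.53394126 0.25810325 0.1323655 ]
 [0.54373536 0.26545747 0.13934143]] 116
bar [[0.58085021 0.25393467 0.12211248]
 [0.59190978 0.25852336 0.13258596]
 [0.60334745 0.26589382 0.13895931]] 123
pad 0.026599617410411225
[0.56261416 0.26497762 0.13829103] [1.41443733 3.82672831 4.37468451]
```

apply_moves:
  series:
    - [0.65,2.1,5.8,0,0,0,0]
    - [0.65,2.1,5.8,0,0,0,0]
    - [0.65,2.1,5.8,0,0,0,0]
    - [0.65,2.1,5.8,0,0,0,0]
    - [0.65,2.1,5.8,0,0,0,0]
    - [0.35,1.15,5.3,0,0,0,0]
    - [0.35,1.15,5.3,0,0,0,0]
    - [0.35,1.15,5.3,0,0,0,0]
    - [0.3,1,5,0,0,0,0]

```text
time_s: 8.6
position: [0.5624, 0.2791, 0.0879]
tool_rot: [[-0.956, 0.293, -0.0], [0.293, 0.956, -0.0], [0.0, -0.0, -1.0]]
ft_force: [-0.4, 2.4, 2.6]
grip_width: -0.0001
gripper_force: 1.6
```

apply_moves:
  series:
    - [0.2,0.6,5,0,0,0,0]
    - [0.1,0.4,5,0,0,0,0]
    - [0,0.2,4,0,0,0,0]
    - [0,0,3,0,0,0,0]
    - [0,0,2,0,0,0,0]
    - [0,0,0,0,0,0,0]

```text
time_s: 9.35
position: [0.5624, 0.2801, 0.069]
tool_rot: [[-0.956, 0.292, -0.001], [0.292, 0.956, -0.001], [0.0, -0.001, -1.0]]
ft_force: [0.5, -0.8, 0.4]
grip_width: -0.0002
gripper_force: 0.0
```

apply_moves:
  series:
    - [0,0,1.5,0,0,0,0]
    - [0,0,1,0,0,0,0]
    - [0,0,1,0,0,0,0]
    - [0,0,0,0,0,0,0]
    - [0,0,0,0,0,0,0]

```text
time_s: 9.98
position: [0.5625, 0.2803, 0.066]
tool_rot: [[-0.956, 0.292, -0.0], [0.292, 0.956, -0.0], [0.0, -0.0, -1.0]]
ft_force: [-2.3, -0.6, 3.2]
grip_width: -0.0
gripper_force: 2.3
```

apply_moves:
  series:
    - [0,0,1,0,0,0,0]
    - [0,0,1,0,0,0,0]
    - [0,0,0,0,0,0,0]
    - [0,0,0,0,0,0,0]

```text
time_s: 10.48
position: [0.5626, 0.2805, 0.0657]
tool_rot: [[-0.956, 0.292, 0.001], [0.292, 0.956, 0.0], [-0.001, 0.001, -1.0]]
ft_force: [-6.0, -1.5, 16.8]
grip_width: -0.0
gripper_force: 8.4
```

The bar stopped firmly at z = 0.0657 with force rising to about 17 N, so it's seated. I'll retreat and check.

apply_moves:
  series:
    - [0,0,-5,0,0,0,0]
    - [0,0,-30,0,0,0,0]
    - [0,0,-50,0,0,0,0]
    - [0,0,-50,0,0,0,0]
    - [0,0,0,0,0,0,0]
    - [0,0,0,0,0,0,0]

```text
time_s: 11.22
position: [0.5623, 0.2802, 0.1977]
tool_rot: [[-0.956, 0.293, -0.002], [0.293, 0.956, -0.0], [0.001, -0.001, -1.0]]
ft_force: [0.6, -0.3, -0.3]
grip_width: 0.0003
gripper_force: 0.0
```

```bash
python3 b.py
```

```text
bar [[0.52352054 0.27372133 0.05023254]
 [0.53432089 0.27826945 0.05980014]
 [0.54386629 0.28679379 0.06581102]] 107
bar [[0.5810075  0.27412016 0.04974069]
 [0.58972647 0.27842428 0.06055915]
 [0.60139655 0.285564   0.06645979]] 99
pad 0.026900239232013068
[0.562141   0.28014353 0.19717714] [ 0.58119628 -0.70277524  0.06134214]
```

View pics/s_b.png

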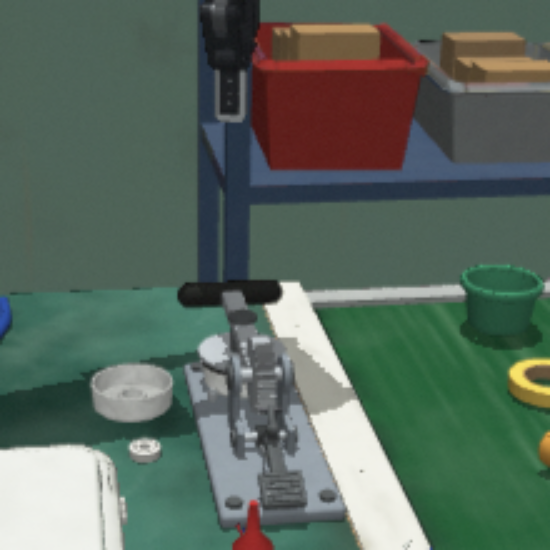

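The crop shows the arm level with its bar at (230,293). The presser is on the cap at (225,360), the pad is down at (283,488), and the loose cap and bearing haven't moved. The bar top is at 66 mm, so the arm is fully seated.

```bash
python3 -c "
from rig import env
print(env.close_job())"
```

```text
the job is handed in; nothing more can be done
None
```

The job is handed in: the pawl is pressed clear and staying down, the hold-down arm sits fully down on the end cap, and the loose end cap and bearing were not touched; the hand-in gave no pass/fail verdict.

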